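Find a drain plug's size in the stepped hole gauge

ROBOT

A 6-joint arm with a two-finger parallel gripper is mounted at the origin on the work surface. World frame = base frame: x ahead of the robot, y to its left, z up, the work surface at z = 0. Lengths are in m, angles in degrees, forces in N, time in s.
With the tool pointing down it reaches from about 0.25 to 0.725 m from the base axis. Payload 9.7 kg.
Tool frame: the origin (TCP) lies midway between the tips of the shut fingers; the grasp point (between the pads) lies behind it (bot.pinch_z is the z of the grasp point in the tool frame, in m); z points along the fingers, y is the direction in which the jaws open and shut (so a half turn about z gives the same grasp; the last joint's range is limited). The gripper opens to 85 mm and grips with 20 to 120 N. Pads are 22 mm wide; open, the fingers measure 114 mm over their backs; the gripper's body (76 mm by 85 mm) begins 54 mm behind the grasp point. The pads swing forward as they close: fully open they stand 13 mm farther back than shut.
Start: joints at [72.422, 4.979, 10.078, 95.1, 0, 90], TCP at [0.166, 0.524, 0.206] pointing down, gripper open.
Joint ranges: [-179.16, 179.16], [-48.56, 103.87], [-65.8, 70.77], [-126.05, 130.52], [-82.76, 87.17], [-180, 180]. Speed limits (degrees/s): [127.2, 127.2, 147.25, 180, 180, 180].

INTERFACE

Orientations are given as [roll, pitch, yaw] about the fixed x, y, z axes, in that order (R = Rz(yaw) Ry(pitch) Rx(roll)).
In Python, from workcell import monitor, vision, ticket, bot gives the robot as it stands.
- The arm moves only by the tool carry_out, never from a script. Its argument "increments" is one flat list of numbers, 7 for each row, row after row: the turn, a rotation vector about the tool's x, y, z each as a share of 45 degrees, from -1 to 1, then the shift along the tool's x, y, z each as a share of 200 mm, from -1 to 1, then the opening, from 0 (shut) to 1 (fully open). A call has 1 to 8 rows; each row shifts and turns the commanded pose from where the row before left it, along the tool's axes as they then stand; what a row does not reach is not made up. A row lasts 1/12 s, in which the tool goes at most 41.7 mm and 7.16 degrees, less where a joint would pass 70% of its speed; a pose out of reach is approached as far as the arm can. A call with a number of a shift or a turn outside -1 to 1 is refused whole. A call with a gripper value outside its range is refused whole. The fingers move at their own pace and stop on an object; "squeeze" is the grip in N (left out, the last holds). Time passes only in rows, so rows that do not move let the fingers close. It gives the time, the measured TCP pose, the force and the opening at its end, in the units of the state.
- monitor.get_obs(): the state, without advancing time (a new reading comes with each control period).
- vision.camera(name): name is "scene" or "top" or "wrist"; returns a dict with "pixels" (480x640x3 uint8, red, green, blue), "depth" (480x640 float32, m along the optical axis (not along the pixel's ray), 0 where there is no reading), "mtx" (3x3 intrinsics, pixels), "position" and "rotation" of the camera in the world. Camera axes: x right, y down, z forward; pixel columns grow to the right and rows downward; lengths in m; the calibration is good to about 2 mm. A picture is of the moment at which its call begins.
- ticket.job_done(): hands the job in, once; it reports no verdict.
Trained networks look in a picture, given as the dict that the camera call returned (one of the last four; its "shot" number tells which), for a name from the list of things; names that differ only in an ending like _2 or _b are one class to them, and where a whole thing is asked for, a point or a joint stands for the part that bears it (a point fixed in the world has none). Each returns a list of dicts, best first, with "confidence" (0 to 1); they miss things now and then, are a little off and sometimes report something else, mostly with a low value. They report only what shows in the picture. A call takes as long as a camera call.
- vision.look_for(picture, label): "point" ([x, y, z] in m, in world coordinates, good to about 4 mm: the middle of the surface that is visible of it).
- vision.outline_of(picture, label): "region" (480x640 bool, what is visible of it).
The state is a dict: "time": time; "q": joint angles; "qd": joint speeds; "joint_efforts": joint torques, N m; "ee_pos": TCP position; "tcp_rot": TCP orientation; "wrist_force": force on the tool from outside, world axes, zero at the start; "torque": the same for the moment, N m; "opening": finger opening in m.
Only numpy, scipy, OpenCV 4.12 (cv2) and the standard library are available. Lean on these libraries where they do the work, as an engineer would, in place of code of your own. Each camera call takes 0.05 s, during which the arm holds its last target. There are 200 camera calls.

TASK

Find the size of the brass drain plug that stands on the orange pad: try it shank down in the steel hole gauge, from the smallest hole (green end) upward, one hole after the other, each time setting it squarely and gently on the hole and never forcing it, until it enters. Leave it there, fully home with its shoulder on the gauge, let go of, and leave the two plugs in the blue tray and everything else on the bench where they are.

Things in the scene. Friction and masses are not known exactly. Their poses are not given: they have to be found in the camera images.
- gauge: size gauge: flat steel bar 190 x 50 mm, 24 mm high, its top 38 mm above the bench, on rubber mounts over a dark base plate (236 x 56 mm) fixed to the bench. Pressed, the bar yields straight down, 0.4 mm per N beyond the first 1 N, at most 8 mm. Origin: centre of its underside; own y along the bar to the small, green-painted end; z up. Four round holes right through, in a row, 45 mm apart.
- hole1 (a point): centre of the mouth of gauge hole 1, on the bar's top, 38 mm above the bench; the smallest, next to the green end; the hole is 15.2 mm in diameter and takes the 14 mm shank with 1.2 mm of play (too small for all three plugs)
- hole2 (a point): centre of the mouth of gauge hole 2, on the bar's top, 38 mm above the bench; second smallest; the hole is 18.2 mm in diameter and takes the 17 mm shank with 1.2 mm of play
- hole3 (a point): centre of the mouth of gauge hole 3, on the bar's top, 38 mm above the bench; third; the hole is 21.2 mm in diameter and takes the 20 mm shank with 1.2 mm of play
- hole4 (a point): centre of the mouth of gauge hole 4, on the bar's top, 38 mm above the bench; the largest, farthest from the green end; the hole is 24.2 mm in diameter and takes the 23 mm shank with 1.2 mm of play
- pad: orange pad 90 x 90 mm, 4 mm thick, fixed to the bench; the plug to be gauged stands on it, within 12 mm of its middle. Origin: centre of its underside, on the bench.
- tray: open blue tray, 130 (own x) x 70 (own y) mm, 20 mm high, floor 4 mm thick, fixed; the two other plugs stand in it and must stay there, upright. Origin: centre of its underside.
- plug_a_mid (a point): axis of a brass drain plug, half-way up: 20 mm above the shank's lower end, 4 mm above the shoulder (underside of the head), 20 mm below the top. z up along the axis; x square to a pair of the hexagon's flats. Grip the head high, fingertips above the shoulder, which must come down on the gauge. Which plug stands on the pad changes.
- plug_b_mid (a point): axis of a brass drain plug, half-way up: 20 mm above the shank's lower end, 4 mm above the shoulder (underside of the head), 20 mm below the top. z up along the axis; x square to a pair of the hexagon's flats. Grip the head high, fingertips above the shoulder, which must come down on the gauge. Which plug stands on the pad changes.
- plug_c_mid (a point): axis of a brass drain plug, half-way up: 20 mm above the shank's lower end, 4 mm above the shoulder (underside of the head), 20 mm below the top. z up along the axis; x square to a pair of the hexagon's flats. Grip the head high, fingertips above the shoulder, which must come down on the gauge. Which plug stands on the pad changes.
- plug_a: one of three look-alike brass drain plugs standing shank down, 40 mm tall, about 90 g: round plain shank 16 mm long below, hexagonal head 24 mm across flats and 24 mm tall above, the same on all three. The shanks are 17, 20 and 23 mm in diameter; which is which is not known beforehand. Origin: centre of the shank's lower end.
- plug_b: one of three look-alike brass drain plugs standing shank down, 40 mm tall, about 90 g: round plain shank 16 mm long below, hexagonal head 24 mm across flats and 24 mm tall above, the same on all three. The shanks are 17, 20 and 23 mm in diameter; which is which is not known beforehand. Origin: centre of the shank's lower end.
- plug_c: one of three look-alike brass drain plugs standing shank down, 40 mm tall, about 90 g: round plain shank 16 mm long below, hexagonal head 24 mm across flats and 24 mm tall above, the same on all three. The shanks are 17, 20 and 23 mm in diameter; which is which is not known beforehand. Origin: centre of the shank's lower end.
- boot: bystander: black rubber spark plug boot 70 mm long, lying. Origin at its underside
- gasket: bystander: flat square copper-coloured cylinder head gasket 108 mm wide, 3 mm thick. Origin: centre of its underside
- spring_compressor: bystander: blue steel valve spring compressor, a C-frame about 180 x 110 mm, 16 mm high, lying. Origin at its underside
- socket: bystander: upright steel socket 27 mm in diameter, 60 mm tall. Origin: centre of its underside

How it is judged (in metres and radians):
On the way, in this order (a step that is already met when the one before it is completed fails the run):
1. the plug has been set on the smallest hole, upright, within 4 mm of its centre and felt to rest on it (over 1 N) (((z of plug_a_mid in the frame of hole1 between 0.002 and 0.0215 m and horizontal distance between plug_a_mid and hole1 below 0.004 m and angle between plug_a_mid's own z axis and vertical below 0.15 rad and contact force between plug_a and gauge above 1 N) or (z of plug_b_mid in the frame of hole1 between 0.002 and 0.0215 m and horizontal distance between plug_b_mid and hole1 below 0.004 m and angle between plug_b_mid's own z axis and vertical below 0.15 rad and contact force between plug_b and gauge above 1 N) or (z of plug_c_mid in the frame of hole1 between 0.002 and 0.0215 m and horizontal distance between plug_c_mid and hole1 below 0.004 m and angle between plug_c_mid's own z axis and vertical below 0.15 rad and contact force between plug_c and gauge above 1 N))), for 0.05 s.
2. then the plug is at the mouth of the second hole, upright, within 4 mm of its centre, resting on it (over 1 N) or going in (((z of plug_a_mid in the frame of hole2 between 0.002 and 0.0215 m and horizontal distance between plug_a_mid and hole2 below 0.004 m and angle between plug_a_mid's own z axis and vertical below 0.15 rad and contact force between plug_a and gauge above 1 N) or (z of plug_b_mid in the frame of hole2 between 0.002 and 0.0215 m and horizontal distance between plug_b_mid and hole2 below 0.004 m and angle between plug_b_mid's own z axis and vertical below 0.15 rad and contact force between plug_b and gauge above 1 N) or (z of plug_c_mid in the frame of hole2 between 0.002 and 0.0215 m and horizontal distance between plug_c_mid and hole2 below 0.004 m and angle between plug_c_mid's own z axis and vertical below 0.15 rad))).
3. then, if it entered the second hole, it is left fully home there; if not, it is at the mouth of the third hole, resting on it or going in (((z of plug_a_mid in the frame of hole3 between 0.002 and 0.0215 m and horizontal distance between plug_a_mid and hole3 below 0.004 m and angle between plug_a_mid's own z axis and vertical below 0.15 rad) or (z of plug_b_mid in the frame of hole3 between 0.002 and 0.0215 m and horizontal distance between plug_b_mid and hole3 below 0.004 m and angle between plug_b_mid's own z axis and vertical below 0.15 rad and contact force between plug_b and gauge above 1 N) or (z of plug_c_mid in the frame of hole2 below 0.0065 m and horizontal distance between plug_c_mid and hole2 below 0.003 m and angle between plug_c_mid's own z axis and vertical below 0.15 rad and linear speed of plug_c below 0.02 m/s and contact force between plug_c and the fingers below 0.05 N))).
At the end, for the whole second after the job is handed in: the pad's plug stands let go and at rest in the smallest hole it enters (17 mm: second, 20: third, 23: fourth), shoulder within 2.5 mm of the gauge, within 3 mm of the hole's centre, upright within 0.15 rad; the other two plugs stand upright in the tray ((((z of plug_a_mid in the frame of hole3 below 0.0065 m and horizontal distance between plug_a_mid and hole3 below 0.003 m and angle between plug_a_mid's own z axis and vertical below 0.15 rad and linear speed of plug_a below 0.02 m/s and contact force between plug_a and the fingers below 0.05 N) and (x of plug_b_mid in the frame of tray between -0.062 and 0.062 m and y of plug_b_mid in the frame of tray between -0.032 and 0.032 m and z of plug_b_mid in the frame of tray below 0.03 m and angle between plug_b_mid's own z axis and vertical below 0.15 rad) and (x of plug_c_mid in the frame of tray between -0.062 and 0.062 m and y of plug_c_mid in the frame of tray between -0.032 and 0.032 m and z of plug_c_mid in the frame of tray below 0.03 m and angle between plug_c_mid's own z axis and vertical below 0.15 rad)) or ((z of plug_b_mid in the frame of hole4 below 0.0065 m and horizontal distance between plug_b_mid and hole4 below 0.003 m and angle between plug_b_mid's own z axis and vertical below 0.15 rad and linear speed of plug_b below 0.02 m/s and contact force between plug_b and the fingers below 0.05 N) and (x of plug_a_mid in the frame of tray between -0.062 and 0.062 m and y of plug_a_mid in the frame of tray between -0.032 and 0.032 m and z of plug_a_mid in the frame of tray below 0.03 m and angle between plug_a_mid's own z axis and vertical below 0.15 rad) and (x of plug_c_mid in the frame of tray between -0.062 and 0.062 m and y of plug_c_mid in the frame of tray between -0.032 and 0.032 m and z of plug_c_mid in the frame of tray below 0.03 m and angle between plug_c_mid's own z axis and vertical below 0.15 rad)) or ((z of plug_c_mid in the frame of hole2 below 0.0065 m and horizontal distance between plug_c_mid and hole2 below 0.003 m and angle between plug_c_mid's own z axis and vertical below 0.15 rad and linear speed of plug_c below 0.02 m/s and contact force between plug_c and the fingers below 0.05 N) and (x of plug_a_mid in the frame of tray between -0.062 and 0.062 m and y of plug_a_mid in the frame of tray between -0.032 and 0.032 m and z of plug_a_mid in the frame of tray below 0.03 m and angle between plug_a_mid's own z axis and vertical below 0.15 rad) and (x of plug_b_mid in the frame of tray between -0.062 and 0.062 m and y of plug_b_mid in the frame of tray between -0.032 and 0.032 m and z of plug_b_mid in the frame of tray below 0.03 m and angle between plug_b_mid's own z axis and vertical below 0.15 rad)))); the robot touches nothing.
It fails at once if a plug is pressed on the gauge with more than 20 N (contact force between any of plug_a, plug_b, plug_c and gauge above 20 N).
It fails at once if a bystander (boot, gasket, spring compressor, socket) is moved more than 15 mm (distance of any of boot, gasket, spring_compressor, socket from where it was at the start of the episode above 0.015 m).
It fails at once if two plugs are out of their places (only the one on the pad is taken) (distance of each of plug_a_mid, plug_b_mid from where it was at the start of the episode above 0.025 m or distance of each of plug_a_mid, plug_c_mid from where it was at the start of the episode above 0.025 m or distance of each of plug_b_mid, plug_c_mid from where it was at the start of the episode above 0.025 m).
It also fails if it takes over 69 s, if anything falls off the work surface, if the arm or the gripper's body presses on something with over 40 N, if the wrist force passes 120 N, or if a joint passes its speed limit or range.

## Working session

There is one attempt and no reset: what is moved stays moved. The work goes in short steps, Python scripts to look and compute and a tool call to move; the robot and the scene stay as the last step left them, time stands still between calls to the robot, and variables do not carry over. Pictures are saved under pics/ and viewed, about 8 in all and at most 12, crops included, and the job is handed in when it is done.

Besides the shell and the picture viewer there is one more tool, called in YAML: its name, and indented under it one key for each argument. carry_out: Moves the arm, as the interface text tells. Its arguments: {"type":"object","properties":{"increments":{"type":"array"},"squeeze":{"type":"number"}},"required":["increments"]}

```bash
ls; mkdir -p pics
cat > h.py <<'E'
import numpy as np, cv2
from workcell import monitor, vision, ticket, bot
def save(p,n,crop=None,s=1):
    im=cv2.cvtColor(p["pixels"],cv2.COLOR_RGB2BGR)
    if crop: im=im[crop[1]:crop[3],crop[0]:crop[2]]
    if s!=1: im=cv2.resize(im,None,fx=s,fy=s,interpolation=cv2.INTER_CUBIC)
    cv2.imwrite(f"pics/{n}.png",im)
def cloud(p):
    d=p["depth"]; v,u=np.mgrid[0:480,0:640]; K=p["mtx"]
    X=np.stack([(u-K[0,2])/K[0,0]*d,(v-K[1,2])/K[1,1]*d,d],-1)
    W=X@np.array(p["rotation"]).T+np.array(p["position"]); W[d==0]=np.nan
    return W
def onplane(p,uv,z):
    K=p["mtx"]; uv=np.atleast_2d(uv).astype(float)
    r=np.c_[(uv[:,0]-K[0,2])/K[0,0],(uv[:,1]-K[1,2])/K[1,1],np.ones(len(uv))]@np.array(p["rotation"]).T
    o=np.array(p["position"]); return o+r*((z-o[2])/r[:,2])[:,None]
E
python3 - <<'E'
from h import *
p=vision.camera("top"); save(p,"top1")
print(monitor.get_obs(), bot.pinch_z)
print(p["position"])
for n in ["gauge","pad","tray","plug_a","socket","hole1","hole2","hole3","hole4"]:
    print(n,[(np.round(r["point"],4).tolist(),round(r["confidence"],2)) for r in vision.look_for(p,n)])
E
```

```text
pics
{'time': 0.05, 'q': array([ 7.24205868e+01,  5.01142665e+00,  1.00354896e+01,  9.50990020e+01,
       -1.99280941e-03,  9.00023803e+01]), 'qd': array([ 0.00022276,  0.03471765,  0.0751978 , -0.00468227, -0.05802161,
        0.0359268 ]), 'joint_efforts': array([ 1.20487468e-03, -5.22085083e+01,  4.66116107e+01,  1.69286679e-02,
        5.73471553e-06, -1.20380719e-05]), 'ee_pos': array([0.1660492 , 0.52407093, 0.20488923]), 'tcp_rot': array([-1.79925061e+02,  1.99592097e-03,  1.62418209e+02]), 'wrist_force': array([-0.12353961,  1.11228167,  0.27177591]), 'torque': array([-0.01200071,  0.0900292 , -0.05232678]), 'opening': 0.08549127034127435} -0.0187
[ 0.4463396 -0.0145985  1.5004833]
gauge [([0.5418, -0.1246, 0.0365], 0.68)]
pad [([0.4621, 0.2104, 0.0049], 0.93)]
tray [([0.4684, 0.3876, 0.0037], 0.56)]
plug_a [([0.4686, 0.213, 0.0439], 0.68), ([0.4404, 0.3931, 0.0418], 0.6), ([0.503, 0.3924, 0.041], 0.47)]
socket [([0.6155, 0.4147, 0.0607], 0.62), ([0.5393, -0.1247, 0.0364], 0.45)]
hole1 [([0.5439, -0.1221, 0.0376], 0.61)]
hole2 [([0.5439, -0.1221, 0.0376], 0.61)]
hole3 [([0.5439, -0.1221, 0.0376], 0.61)]
hole4 [([0.5439, -0.1221, 0.0376], 0.61)]
```

View pics/top1.png

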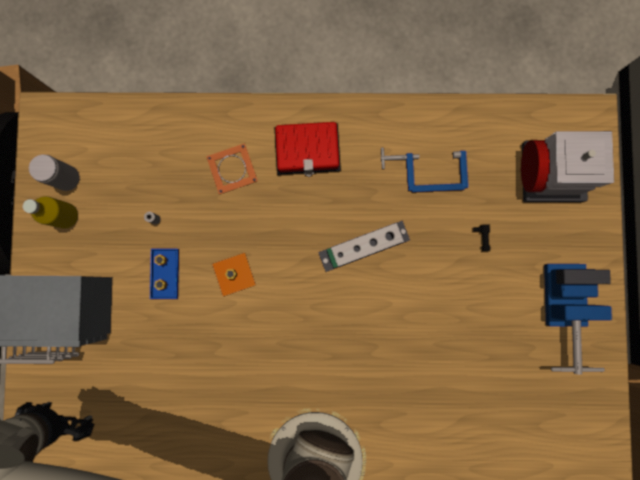

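The top view shows the gauge near pixel (365,245) with its green end at left, the plug on the pad at (231,273), and the tray at (165,273). Next I'll move over the pad for a close look.

```bash
cat >> h.py <<'E'
from scipy.spatial.transform import Rotation as Ro
def go(target,yaw,n=None):
    """print the shares for one straight move to target with tool down at yaw, spread over n rows"""
    o=monitor.get_obs(); R=Ro.from_euler("xyz",o["tcp_rot"],degrees=True)
    d=R.inv().apply(np.array(target)-o["ee_pos"])
    w=(R.inv()*Ro.from_euler("xyz",[180,0,yaw],degrees=True)).as_rotvec(degrees=True)
    n=n or int(np.ceil(max(np.linalg.norm(d)/.0417,np.linalg.norm(w)/7.16)))
    print("pos",o["ee_pos"].round(4),"rot",o["tcp_rot"].round(2),"F",o["wrist_force"].round(2),"op",round(o["opening"],4),"t",o["time"])
    print(n,"rows; total turn deg",w.round(2),"shift mm (start tool axes)",(d*1e3).round(2)); print("per row",(w/45/n).round(4),(d/.2/n).round(4))
E
python3 - <<'E'
from h import *
p=vision.camera("wrist"); o=monitor.get_obs()
R=Ro.from_euler("xyz",o["tcp_rot"],degrees=True)
print("cam in tool",R.inv().apply(np.array(p["position"])-o["ee_pos"]),(R.inv().as_matrix()@p["rotation"]).round(3),p["mtx"])
go([.466,.212,.25],162.4); go([.466,.212,.25],110)
p=vision.camera("top"); g=vision.outline_of(p,"gauge")[0]["region"]
W=cloud(p)[g]; W=W[(W[:,2]>.03)&(W[:,2]<.045)]
r=cv2.minAreaRect((W[:,:2]*1000).astype(np.float32)); print(r)
save(p,"g1",(310,210,420,280),6)
E
```

```text
cam in tool [ 0.07723334 -0.00040566 -0.16874499] [-154.801   49.012  -72.407] [[355.75928043   0.         318.3641373 ]
 [  0.         355.75928043 244.6303661 ]
 [  0.           0.           1.        ]]
pos [0.1661 0.5243 0.2056] rot [-180.     -0.    162.42] F [-0.35  1.09 -0.77] op 0.0857 t 0.55
11 rows; total turn deg [-0.   -0.    0.02] shift mm (start tool axes) [-380.23 -207.17  -44.42]
per row [-0. -0.  0.] [-0.1728 -0.0942 -0.0202]
pos [0.1661 0.5243 0.2056] rot [-180.     -0.    162.42] F [-0.35  1.09 -0.77] op 0.0857 t 0.55
11 rows; total turn deg [-0.   -0.   52.42] shift mm (start tool axes) [-380.23 -207.17  -44.42]
per row [-0.     -0.      0.1059] [-0.1728 -0.0942 -0.0202]Traceback (most recent call last):
  File "<stdin>", line 7, in <module>
  File "h.py", line 11, in cloud
    W=X@np.array(p["rotation"]).T+np.array(p["position"]); W[d==0]=np.nan
      ~~~~~~~~~~~~~~~~~~~~~~~~~~~^~~~~~~~~~~~~~~~~~~~~~~~
ValueError: operands could not be broadcast together with shapes (480,640) (3,)
```

```bash
sed -i 's/np.array(p\["rotation"\])/RM(p)/' h.py
cat >> h.py <<'E'
def RM(p):
    return Ro.from_euler("xyz",p["rotation"],degrees=True).as_matrix()
E
python3 - <<'E'
from h import *
p=vision.camera("wrist"); o=monitor.get_obs()
R=Ro.from_euler("xyz",o["tcp_rot"],degrees=True).as_matrix(); print((R.T@RM(p)).round(3))
p=vision.camera("top"); g=vision.outline_of(p,"gauge")[0]["region"]
W=cloud(p)[g]; W=W[(W[:,2]>.03)&(W[:,2]<.045)]
print(cv2.minAreaRect((W[:,:2]*1000).astype(np.float32)))
E
```

```text
[[-0.    -0.953 -0.303]
 [ 1.    -0.     0.   ]
 [-0.001 -0.303  0.953]]
((541.3292846679688, -126.93243408203125), (50.116241455078125, 190.4139862060547), 21.03987693786621)
```

carry_out:
  increments: [0, 0, 0, -0.173, -0.094, -0.02, 1, 0, 0, 0, -0.173, -0.094, -0.02, 1, 0, 0, 0, -0.173, -0.094, -0.02, 1, 0, 0, 0, -0.173, -0.094, -0.02, 1, 0, 0, 0, -0.173, -0.094, -0.02, 1, 0, 0, 0, -0.173, -0.094, -0.02, 1, 0, 0, 0, -0.173, -0.094, -0.02, 1, 0, 0, 0, -0.173, -0.094, -0.02, 1]

```text
time: 1.47
ee_pos: [0.3855, 0.2957, 0.238]
tcp_rot: [180.0, 0.0, 162.4]
wrist_force: [0.5, 1.1, -0.2]
opening: 0.0857
```

carry_out:
  increments: [0, 0, 0, -0.173, -0.094, -0.02, 1, 0, 0, 0, -0.173, -0.094, -0.02, 1, 0, 0, 0, -0.173, -0.094, -0.02, 1, 0, 0, 0.15, 0, 0, 0, 1, 0, 0, 0.15, 0, 0, 0, 1, 0, 0, 0.15, 0, 0, 0, 1, 0, 0, 0.15, 0, 0, 0, 1, 0, 0, 0, 0, 0, 0, 1]

```text
time: 2.13
ee_pos: [0.4666, 0.2121, 0.2496]
tcp_rot: [-180.0, -0.0, 135.1]
wrist_force: [-0.1, -0.7, -0.4]
opening: 0.0853
```

Run:
```python
from h import *
go([.466,.212,.2],110)
p=vision.camera("wrist"); save(p,"w1")
for n in ["plug_a","pad"]:
    print(n,[(np.round(r["point"],4).tolist(),round(r["confidence"],2)) for r in vision.look_for(p,n)])
W=cloud(p); print(p["position"])
m=(W[...,2]>.036)&(W[...,2]<.05)&(abs(W[...,0]-.467)<.04)&(abs(W[...,1]-.212)<.04)
P=W[m]; print(len(P),P.mean(0),P[:,2].min(),P[:,2].max(),cv2.minAreaRect((P[:,:2]*1000).astype(np.float32)))
```

```text
pos [0.4666 0.2121 0.2496] rot [-180.     -0.    135.09] F [-0.14 -0.71 -0.37] op 0.0853 t 2.1333
4 rows; total turn deg [-0.   -0.   25.09] shift mm (start tool axes) [ 0.35 -0.45 49.59]
per row [-0.     -0.      0.1394] [ 0.0004 -0.0006  0.062 ]
plug_a [([0.4645, 0.2162, 0.0457], 0.98), ([0.4402, 0.3949, 0.0441], 0.77), ([0.4997, 0.3981, 0.0447], 0.58)]
pad [([0.4642, 0.2188, 0.0036], 0.56)]
[0.41181277 0.26630755 0.41835884]
461 [0.46820743 0.21701834 0.04443768] 0.03653976604644171 0.04674694336284596 ((468.5501403808594, 216.58270263671875), (24.053537368774414, 26.554044723510742), 64.8488540649414)
```

View pics/w1.png

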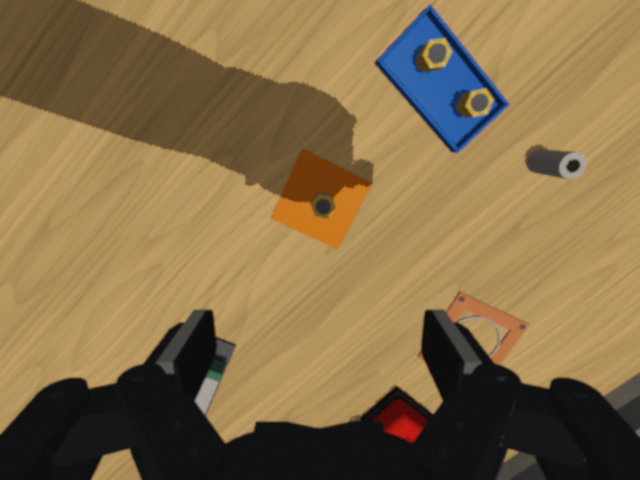

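The wrist view shows the pad plug at (323,206), in shade, with the fingers clear of everything. I'll go lower and turn to line up with the flats.

carry_out:
  increments: [0, 0, 0.15, 0.009, 0.0225, 0.1, 1, 0, 0, 0.15, 0, 0, 0.1, 1, 0, 0, 0.15, 0, 0, 0.1, 1, 0, 0, 0.15, 0, 0, 0.1, 1, 0, 0, 0.15, 0, 0, 0.1, 1, 0, 0, 0.145, 0, 0, 0.1, 1, 0, 0, 0, 0, 0, 0, 1]

```text
time: 2.87
ee_pos: [0.4667, 0.2161, 0.1258]
tcp_rot: [-179.7, 0.1, 95.0]
wrist_force: [-0.4, 0.0, -1.6]
opening: 0.0853
```

Run:
```python
from h import *
go([.466,.212,.1],95)
p=vision.camera("wrist"); save(p,"w2",(220,130,420,280),4)
print([(np.round(r["point"],4).tolist(),round(r["confidence"],2)) for r in vision.look_for(p,"plug_a")])
W=cloud(p)
m=(W[...,2]>.039)&(W[...,2]<.05)&(abs(W[...,0]-.467)<.03)&(abs(W[...,1]-.2165)<.03)
P=W[m]; print(len(P),P.mean(0),cv2.minAreaRect((P[:,:2]*1000).astype(np.float32)))
mm=m.astype(np.uint8); v,u=np.nonzero(m); print(u.min(),u.max(),v.min(),v.max())
# hexagon orientation by width scan
for a in range(-30,30,3):
    n=np.array([np.cos(np.radians(a)),np.sin(np.radians(a))]); ws=[]
    for k in range(3):
        c,s=np.cos(np.radians(60*k)),np.sin(np.radians(60*k)); q=P[:,:2]@(np.array([[c,-s],[s,c]])@n); ws.append(np.ptp(q)*1e3)
    print(a,np.round(ws,1),round(sum(ws),1))
```

```text
pos [0.4667 0.2161 0.1258] rot [-1.7971e+02  1.1000e-01  9.5040e+01] F [-0.44  0.01 -1.65] op 0.0853 t 2.8667
1 rows; total turn deg [-0.29  0.11  0.04] shift mm (start tool axes) [-3.95 -0.88 25.77]
per row [-0.0065  0.0023  0.0008] [-0.0197 -0.0044  0.1289]
[([0.4665, 0.2226, 0.0426], 0.68)]
936 [0.46885756 0.21720779 0.0445087 ] ((469.0335998535156, 216.66650390625), (23.779375076293945, 27.022798538208008), 4.668567180633545)
306 338 222 258
-30 [26.7 27.4 27. ] 81.2
-27 [26.8 27.6 27. ] 81.4
-24 [26.8 27.6 27. ] 81.4
-21 [26.7 27.6 26.9] 81.1
-18 [26.5 27.4 26.6] 80.6
-15 [26.3 27.3 26.4] 79.9
-12 [26.  27.  26.1] 79.1
-9 [25.8 26.7 25.8] 78.2
-6 [25.4 26.3 25.4] 77.1
-3 [25.1 25.8 25.1] 75.9
0 [24.6 25.2 24.7] 74.6
3 [24.1 24.6 24.5] 73.2
6 [23.9 24.5 24.6] 73.0
9 [24.6 24.9 24.9] 74.4
12 [25.2 25.4 25.2] 75.8
15 [25.7 25.9 25.5] 77.1
18 [26.2 26.2 25.8] 78.3
21 [26.6 26.6 26.1] 79.3
24 [27.  26.8 26.4] 80.2
27 [27.2 26.9 26.6] 80.8
```

View pics/w2.png

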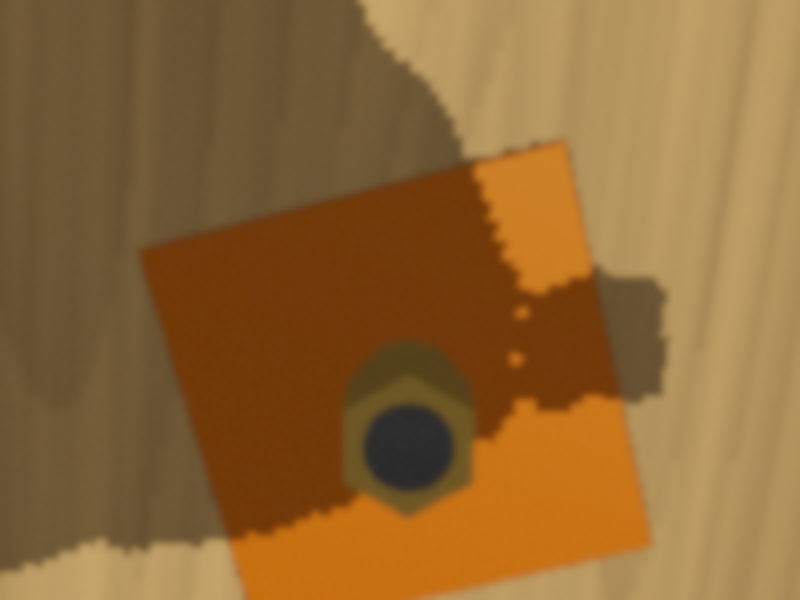

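The plug's flats stand vertical in the picture, so they are aligned with the jaws. Its top centre is at full-frame pixel (322,242). I'll descend most of the way and let it settle.

carry_out:
  increments: [0, 0, 0, 0, 0, 0.15, 1, 0, 0, 0, 0, 0, 0.15, 1, 0, 0, 0, 0, 0, 0, 1, 0, 0, 0, 0, 0, 0, 1, 0, 0, 0, 0, 0, 0, 1]

```text
time: 3.38
ee_pos: [0.4693, 0.2172, 0.0721]
tcp_rot: [179.9, -0.0, 95.3]
wrist_force: [0.1, 0.0, 1.1]
opening: 0.0853
```

Run:
```python
from h import *
go([.469,.2168,.026],95)
p=vision.camera("wrist"); W=cloud(p)
m=(W[...,2]>.039)&(W[...,2]<.05)&(abs(W[...,0]-.467)<.03)&(abs(W[...,1]-.2165)<.03)
P=W[m]; print(len(P),cv2.minAreaRect((P[:,:2]*1000).astype(np.float32)))
v,u=np.nonzero(m); print(u.min(),u.max(),v.min(),v.max())
# dark disc centre
g=p["pixels"].sum(-1)
d=m&(g<g[m].mean()); v,u=np.nonzero(d); print(u.mean(),v.mean(),onplane(p,[u.mean(),v.mean()],.044))
print(p["position"],p["rotation"]); np.savez("k.npz",**{k:p[k] for k in("position","rotation","mtx","pixels","depth")})
```

```text
pos [0.4693 0.2172 0.0721] rot [ 1.7987e+02 -5.0000e-02  9.5270e+01] F [0.13 0.01 1.06] op 0.0853 t 3.3833
2 rows; total turn deg [ 0.13 -0.05  0.27] shift mm (start tool axes) [-0.37 -0.41 46.11]
per row [ 0.0015 -0.0005  0.003 ] [-0.0009 -0.001   0.1153]
1436 ((468.71990966796875, 216.69088745117188), (23.85243797302246, 27.515670776367188), 5.347031116485596)
297 337 245 290
317.22058823529414 267.5176470588235 [[0.46871139 0.2174712  0.044     ]]
[0.46188696 0.29367939 0.24094599] [ 1.62449867e+02 -1.44853279e-01  5.25185201e+00]
```

carry_out:
  increments: [0, 0, 0, 0, 0, 0.115, 1, 0, 0, 0, 0, -0.002, 0.115, 1, 0, 0, 0, 0, 0, 0, 0.5, 0, 0, 0, 0, 0, 0, 0.5, 0, 0, 0, 0, 0, 0, 0.4, 0, 0, 0, 0, 0, 0, 0.1, 0, 0, 0, 0, 0, 0, 0.1, 0, 0, 0, 0, 0, 0, 0.1]
  squeeze: 40

```text
time: 4.1
ee_pos: [0.4685, 0.2169, 0.0247]
tcp_rot: [179.9, -0.0, 95.2]
wrist_force: [-0.3, 0.4, 0.5]
opening: 0.0127
```

carry_out:
  increments: [0, 0, 0, 0, 0, 0, 0, 0, 0, 0, 0, 0, 0, 0, 0, 0, 0, 0, 0, 0, 0, 0, 0, 0, 0, 0, 0, 0]

```text
time: 4.43
ee_pos: [0.4679, 0.2167, 0.0236]
tcp_rot: [-180.0, -0.0, 95.1]
wrist_force: [0.7, -0.3, -0.1]
opening: -0.0003
```

The fingers shut on nothing, so I need to look.

Run:
```python
from h import *
p=vision.camera("wrist"); save(p,"w3",(170,140,470,365),2.6)
go([.4687,.2167,.1],95)
print([(np.round(r["point"],4).tolist(),round(r["confidence"],2)) for r in vision.look_for(p,"plug_a")])
```

```text
pos [0.4679 0.2166 0.0236] rot [-179.99    0.     95.15] F [-0.1  -0.18 -0.39] op 0.0003 t 4.4833
2 rows; total turn deg [-0.01  0.    0.15] shift mm (start tool axes) [-1.000e-02  7.900e-01 -7.644e+01]
per row [-0.0001  0.      0.0017] [-0.      0.002  -0.1911]
[([0.4648, 0.226, 0.0377], 0.59)]
```

View pics/w3.png

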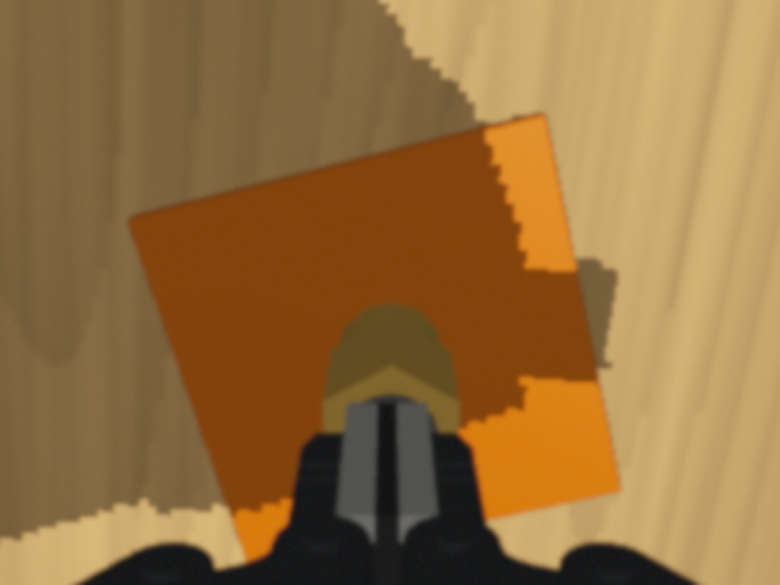

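The shut fingers are drawn over the plug, whose far edge is at about (320,293). I'll check the depth there.

Run:
```python
from h import *
p=vision.camera("wrist"); W=cloud(p)
for v in range(256,350,4): print(v,[W[v,u].round(3).tolist() for u in (300,312,319,330,338)])
k=dict(np.load("k.npz")); W=cloud(k); print("before")
for v in range(236,300,4): print(v,[W[v,u].round(3).tolist() for u in (305,317,325)])
```

```text
256 [[0.457, 0.226, 0.004], [0.463, 0.227, 0.005], [0.467, 0.228, 0.005], [0.474, 0.228, 0.004], [0.478, 0.228, 0.004]]
260 [[0.457, 0.224, 0.005], [0.464, 0.226, 0.008], [0.467, 0.228, 0.012], [0.474, 0.227, 0.008], [0.478, 0.226, 0.004]]
264 [[0.457, 0.222, 0.004], [0.464, 0.226, 0.015], [0.467, 0.23, 0.023], [0.473, 0.227, 0.015], [0.478, 0.224, 0.005]]
268 [[0.457, 0.219, 0.005], [0.464, 0.227, 0.024], [0.467, 0.23, 0.029], [0.473, 0.228, 0.023], [0.478, 0.222, 0.008]]
272 [[0.457, 0.217, 0.004], [0.464, 0.227, 0.029], [0.467, 0.23, 0.034], [0.473, 0.228, 0.027], [0.477, 0.226, 0.022]]
276 [[0.458, 0.223, 0.025], [0.464, 0.227, 0.034], [0.467, 0.23, 0.039], [0.473, 0.228, 0.033], [0.477, 0.225, 0.026]]
280 [[0.458, 0.223, 0.031], [0.464, 0.227, 0.039], [0.467, 0.23, 0.044], [0.472, 0.228, 0.038], [0.477, 0.226, 0.032]]
284 [[0.459, 0.224, 0.036], [0.464, 0.227, 0.044], [0.467, 0.228, 0.044], [0.472, 0.228, 0.043], [0.476, 0.226, 0.038]]
288 [[0.459, 0.224, 0.041], [0.464, 0.226, 0.044], [0.467, 0.226, 0.044], [0.472, 0.227, 0.044], [0.476, 0.226, 0.042]]
292 [[0.459, 0.223, 0.044
[... 2232 characters left out ...]
468, 0.222, 0.045], [0.473, 0.223, 0.045]]
264 [[0.461, 0.219, 0.044], [0.468, 0.22, 0.045], [0.473, 0.221, 0.046]]
268 [[0.462, 0.217, 0.046], [0.469, 0.218, 0.045], [0.473, 0.218, 0.046]]
272 [[0.462, 0.214, 0.045], [0.469, 0.215, 0.046], [0.474, 0.215, 0.045]]
276 [[0.462, 0.212, 0.045], [0.469, 0.212, 0.045], [0.474, 0.213, 0.045]]
280 [[0.462, 0.21, 0.046], [0.469, 0.21, 0.044], [0.474, 0.21, 0.045]]
284 [[0.462, 0.206, 0.044], [0.469, 0.208, 0.046], [0.474, 0.207, 0.044]]
288 [[0.463, 0.185, 0.004], [0.47, 0.204, 0.043], [0.477, 0.187, 0.004]]
292 [[0.463, 0.182, 0.005], [0.472, 0.183, 0.004], [0.477, 0.184, 0.004]]
296 [[0.463, 0.18, 0.005], [0.472, 0.18, 0.004], [0.478, 0.18, 0.004]]
```

The depth shows the tips of the shut fingers at z ≈ 0.052, about 28 mm higher than the reported TCP (0.0236). The plug, at z ≈ 0.044, is untouched beneath them. I'll open a little in place to measure where the tips stand at roughly plug width.

carry_out:
  increments: [0, 0, 0, 0, 0, 0, 0.33, 0, 0, 0, 0, 0, 0, 0.33, 0, 0, 0, 0, 0, 0, 0.33, 0, 0, 0, 0, 0, 0, 0.33]

```text
time: 4.92
ee_pos: [0.4679, 0.2167, 0.0236]
tcp_rot: [-180.0, 0.0, 95.1]
wrist_force: [0.0, 0.3, -0.3]
opening: 0.0283
```

Run:
```python
from h import *
go([.4687,.2167,.0],95)
p=vision.camera("wrist"); W=cloud(p); save(p,"w4",(170,190,470,415),2.6)
for u in (286,290,294,298,302,306,332,336,340,344,348,352): 
    w=W[:,u]; j=[v for v in range(270,340) if w[v,2]>.047]; print(u,j[0] if j else None,w[j[0]].round(4) if j else None)
```

```text
pos [0.4679 0.2167 0.0236] rot [-180.      0.     95.15] F [ 0.04  0.29 -0.32] op 0.0283 t 4.9167
1 rows; total turn deg [-0.    0.    0.15] shift mm (start tool axes) [-0.03  0.78 23.58]
per row [-0.0001  0.      0.0033] [-0.0002  0.0039  0.1179]
286 295 [0.4532 0.2253 0.0527]
290 None None
294 None None
298 None None
302 None None
306 None None
332 None None
336 None None
340 None None
344 None None
348 None None
352 295 [0.4814 0.2283 0.0536]
```

View pics/w4.png

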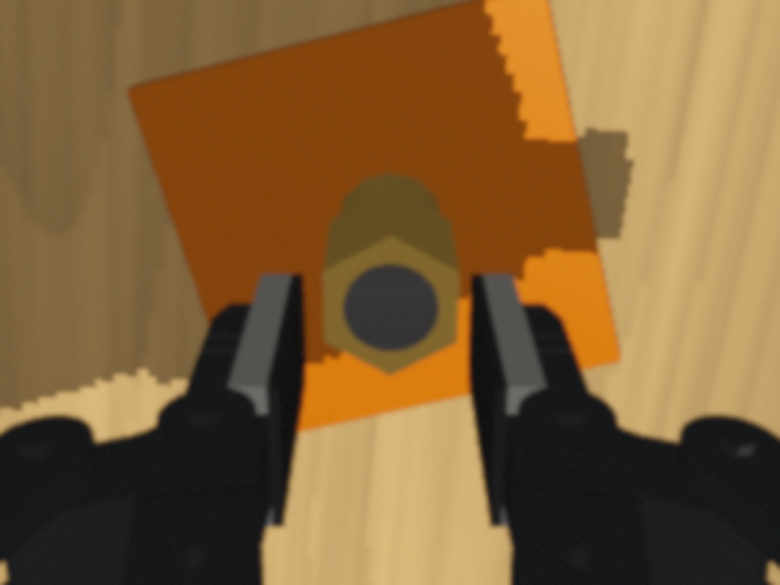

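The plug is centred between the tips: pads at pixels 303 and 471 in the crop, plug at 390. The tips are at z ≈ 0.052. I'll widen slightly, descend 27 mm, then close.

carry_out:
  increments: [0, 0, 0, 0, 0.0025, 0, 0.45, 0, 0, 0, 0, 0, 0.07, 0.45, 0, 0, 0, 0, 0, 0.065, 0.45, 0, 0, 0, 0, 0, 0, 0.45, 0, 0, 0, 0, 0, 0, 0.1, 0, 0, 0, 0, 0, 0, 0.1, 0, 0, 0, 0, 0, 0, 0.1, 0, 0, 0, 0, 0, 0, 0.1]
  squeeze: 40

```text
time: 5.63
ee_pos: [0.4688, 0.2169, -0.0027]
tcp_rot: [179.9, -0.0, 95.1]
wrist_force: [0.4, -0.4, -1.0]
opening: 0.0234
```

Gripped, with an opening of 23 mm. Now lift and travel to beyond the large end of the gauge, where the wrist camera looks along the holes.

carry_out:
  increments: [0, 0, 0, 0, 0, -0.1, 0.1, 0, 0, 0, 0, 0, -0.2, 0.1, 0, 0, 0, 0, 0, -0.2, 0.1, 0, 0, 0, 0, 0, -0.1, 0.1, 0, 0, 0, -0.1, 0.013, 0, 0.1, 0, 0, 0, -0.2, 0.026, 0, 0.1, 0, 0, 0, -0.2, 0.026, 0, 0.1, 0, 0, 0, -0.2, 0.026, 0, 0.1]

```text
time: 6.3
ee_pos: [0.4994, 0.0777, 0.1173]
tcp_rot: [179.9, -0.0, 95.2]
wrist_force: [1.7, 0.3, -1.4]
opening: 0.0233
```

carry_out:
  increments: [0, 0, 0, -0.2, 0.026, 0, 0.1, 0, 0, 0, -0.2, 0.026, 0, 0.1, 0, 0, 0, -0.2, 0.026, 0, 0.1, 0, 0, 0, -0.2, 0.026, 0, 0.1, 0, 0, 0, -0.2, 0.026, 0, 0.1, 0, 0, 0, -0.2, 0.026, 0, 0.1, 0, 0, 0, -0.2, 0.026, 0, 0.1, 0, 0, 0, -0.13, 0.016, 0, 0.1]

```text
time: 6.97
ee_pos: [0.5663, -0.2259, 0.1167]
tcp_rot: [180.0, 0.0, 95.0]
wrist_force: [0.5, 0.7, -1.6]
opening: 0.0233
```

carry_out:
  increments: [0, 0, 0, 0, 0, 0, 0.1, 0, 0, 0, 0, 0, 0, 0.1, 0, 0, 0, 0, 0, 0, 0.1]

```text
time: 7.22
ee_pos: [0.5659, -0.222, 0.1166]
tcp_rot: [-180.0, -0.0, 95.1]
wrist_force: [0.1, 0.2, 0.1]
opening: 0.0233
```

Run:
```python
from h import *
go([.567,-.225,.117],95.1)
p=vision.camera("wrist"); save(p,"w5")
np.savez("k5.npz",**{k:p[k] for k in("position","rotation","mtx","pixels","depth")})
print(p["position"],p["rotation"])
```

```text
pos [ 0.5659 -0.222   0.1166] rot [-1.7999e+02 -2.0000e-02  9.5130e+01] F [0.08 0.16 0.07] op 0.0233 t 7.2167
1 rows; total turn deg [-0.01 -0.02  0.03] shift mm (start tool axes) [-3.07  0.85 -0.39]
per row [-0.0003 -0.0005  0.0007] [-0.0154  0.0042 -0.0019]
[ 0.55909979 -0.14535323  0.28543145] [ 1.62424196e+02 -1.28606604e-05  5.11420224e+00]
```

View pics/w5.png

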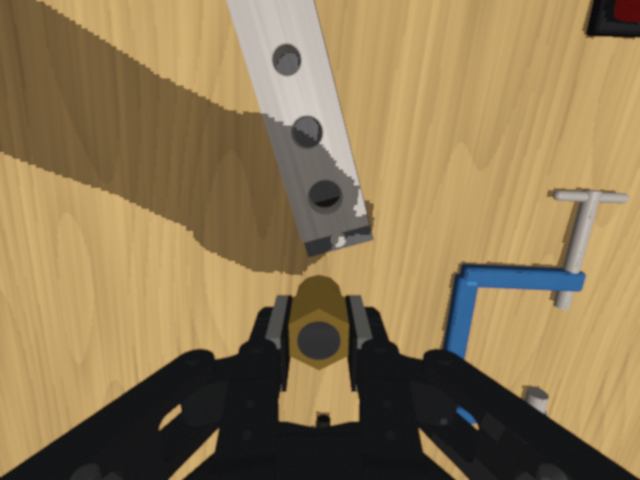

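The view shows the plug held upright, its top at (319,341), with hole 4 at (325,195), hole 3 at (307,131) and hole 2 at (287,60). I'll fit circles of the known diameters in the rectified bar plane.

```bash
cat >> h.py <<'E'
D={1:15.2,2:18.2,3:21.2,4:24.2}
def proj(p,X):
    c=(np.atleast_2d(X)-np.array(p["position"]))@RM(p); q=c@p["mtx"].T; return q[:,:2]/q[:,2:]
def circ(p,c0,dia,z=.038,rng=.005):
    """centre of a dark disc of known diameter on plane z near c0, by largest log-intensity step over the rim"""
    L=np.log(cv2.cvtColor(p["pixels"],cv2.COLOR_RGB2GRAY).astype(np.float32)+5)
    t=np.radians(np.arange(0,360,5)); e=np.c_[np.cos(t),np.sin(t),0*t]; r=dia/2000
    def f(x,y):
        s=[]
        for k in (r+.0006,r-.0006):
            uv=proj(p,np.array([x,y,z])+k*e).astype(np.float32)
            s.append(cv2.remap(L,uv[:,:1],uv[:,1:],cv2.INTER_LINEAR).ravel())
        return np.clip(s[0]-s[1],-.3,.6).mean()
    best=(-9,*c0)
    for st in (.0005,.0001):
        n=round((rng if st==.0005 else .0006)/st); cx,cy=best[1:]
        best=max((f(cx+i*st,cy+j*st),cx+i*st,cy+j*st) for i in range(-n,n+1) for j in range(-n,n+1))
    return np.array(best)
E
python3 - <<'E'
from h import *
k=dict(np.load("k5.npz")); H={}
for n,px in {4:(325,195),3:(307,131),2:(287,60)}.items():
    c=onplane(k,px,.038)[0]; b=circ(k,c[:2],D[n]); H[n]=b[1:]; print(n,c.round(4),b.round(4))
for a in (2,3): print(a,(H[a]-H[a+1])*1e3,np.linalg.norm(H[a]-H[a+1]))
t=np.array([.5659,-.222])
# held plug top / grasp view: dark disc
for kk,z,c,t,T in ((k,.1633,(319,341),np.array([.5659,-.222]),95.1),(dict(np.load("k.npz")),.044,(317,267),None,95.2)):
    c=onplane(kk,c,z)[0][:2]; b=max((circ(kk,c,d,z,.003).tolist()+[d] for d in np.arange(13,18,.5))); print(np.round(b,4), None if t is None else b[1:3]-t)
E
```

```text
4 [ 0.5675 -0.1868  0.038 ] [ 0.2558  0.5676 -0.1884]
3 [ 0.5515 -0.1454  0.038 ] [ 0.407   0.5512 -0.1462]
2 [ 0.5357 -0.1043  0.038 ] [ 0.5046  0.5353 -0.1042]
2 [-15.95171628  42.02751828] 0.044952970365846244
3 [-16.31408859  42.14195869] 0.04518953605180785
[ 0.5093  0.566  -0.2233 17.    ] [ 0.00014733 -0.00132353]
[ 0.4001  0.4688  0.216  16.5   ] None
```

carry_out:
  increments: [0, 0, 0, 0.19, -0.02, 0, 0.1, 0, 0, 0, 0.19, -0.02, 0, 0.1, 0, 0, 0, 0, 0, 0, 0.1, 0, 0, 0, 0, 0, 0, 0.1, 0, 0, 0, 0, 0, 0, 0.1]

```text
time: 7.68
ee_pos: [0.5514, -0.1463, 0.1171]
tcp_rot: [179.9, 0.0, 95.3]
wrist_force: [0.5, 0.5, -0.6]
opening: 0.0232
```

Run:
```python
from h import *
k=vision.camera("wrist")
np.savez("k6.npz",**{q:k[q] for q in("position","rotation","mtx","pixels","depth")})
for n,c in {2:(.5353,-.1043),1:(.5192,-.0623)}.items(): b=circ(k,c,D[n]); print(n,b.round(4),proj(k,[*b[1:],.038]).round(0))
go([.5192,-.0613,.117],95.1)
```

```text
2 [ 0.256   0.5351 -0.1043] [[300. 183.]]
1 [ 0.4132  0.519  -0.0623] [[281. 116.]]
pos [ 0.5514 -0.147   0.117 ] rot [1.7996e+02 3.0000e-02 9.5210e+01] F [-0.62  0.07 -1.  ] op 0.0228 t 7.7333
3 rows; total turn deg [0.04 0.03 0.11] shift mm (start tool axes) [ 8.826e+01 -2.429e+01 -8.000e-02]
per row [0.0003 0.0002 0.0008] [ 1.471e-01 -4.050e-02 -1.000e-04]
```

Holes 1–4 are consistent across both views: (.519,-.0623), (.5352,-.1043), (.5512,-.1462) and (.5674,-.1883). Now over hole 1 and down to just above it.

carry_out:
  increments: [0, 0, 0, 0.147, -0.04, 0, 0.1, 0, 0, 0, 0.147, -0.04, 0, 0.1, 0, 0, 0, 0.147, -0.041, 0, 0.1, 0, 0, 0, 0, 0, 0.14, 0.1, 0, 0, 0, 0, 0, 0.14, 0.1, 0, 0, 0, 0, 0, 0.11, 0.1, 0, 0, 0, 0, 0, 0, 0.1, 0, 0, 0, 0, 0, 0, 0.1]

```text
time: 8.4
ee_pos: [0.5186, -0.062, 0.0381]
tcp_rot: [-179.9, -0.0, 95.1]
wrist_force: [0.5, -0.2, -0.2]
opening: 0.0232
```

Run:
```python
from h import *
go([.519,-.0613,.0313],95.2)
k=vision.camera("wrist"); save(k,"w6",(170,190,470,415),2.6)
```

```text
pos [ 0.5186 -0.062   0.0381] rot [-1.7988e+02 -2.0000e-02  9.5110e+01] F [ 0.5  -0.25 -0.21] op 0.0232 t 8.4
1 rows; total turn deg [-0.12 -0.02 -0.09] shift mm (start tool axes) [0.7  0.49 6.81]
per row [-0.0026 -0.0005 -0.002 ] [0.0035 0.0025 0.034 ]
```

View pics/w6.png

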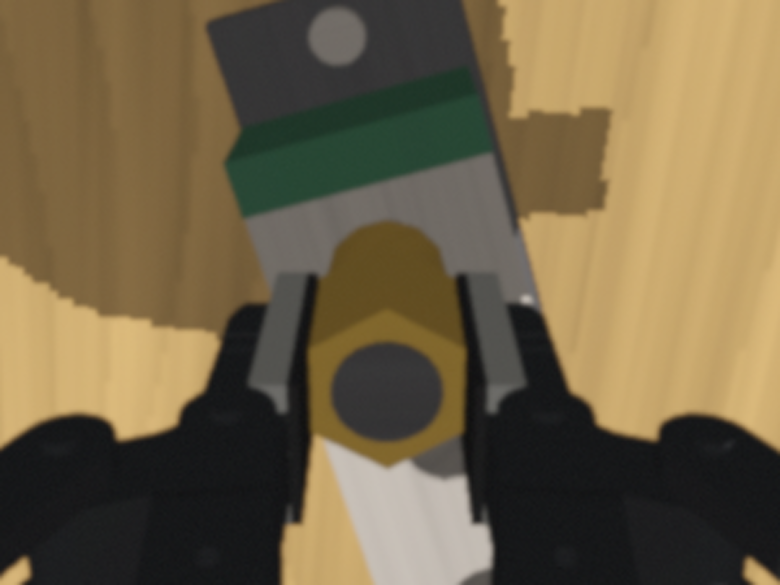

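The plug covers hole 1, with the green end just ahead (crop rows 70–215). Pressing gently.

carry_out:
  increments: [0, 0, 0, 0.003, 0.002, 0.025, 0.1, 0, 0, 0, 0, 0, 0.008, 0.1, 0, 0, 0, 0, 0, 0.003, 0.1, 0, 0, 0, 0, 0, 0, 0.1, 0, 0, 0, 0, 0, 0, 0.1]

```text
time: 8.87
ee_pos: [0.5198, -0.0611, 0.0318]
tcp_rot: [180.0, 0.0, 95.1]
wrist_force: [0.9, 0.3, -0.3]
opening: 0.0228
```

carry_out:
  increments: [0, 0, 0, 0, 0, 0.005, 0.1, 0, 0, 0, 0, 0, 0, 0.1, 0, 0, 0, 0, 0, 0.005, 0.1, 0, 0, 0, 0, 0, 0, 0.1]

```text
time: 9.2
ee_pos: [0.5198, -0.061, 0.0297]
tcp_rot: [180.0, 0.0, 95.1]
wrist_force: [-1.0, -0.1, 2.7]
opening: 0.0233
```

Contact felt at hole 1 (about 2.7 N). One small extra press, then lift and go to hole 2.

carry_out:
  increments: [0, 0, 0, 0, 0, 0.004, 0.1, 0, 0, 0, 0, 0, 0, 0.1, 0, 0, 0, 0, 0, 0, 0.1]

```text
time: 9.45
ee_pos: [0.5198, -0.0611, 0.0289]
tcp_rot: [180.0, 0.0, 95.1]
wrist_force: [0.6, 0.3, 5.1]
opening: 0.023
```

carry_out:
  increments: [0, 0, 0, 0, 0, -0.03, 0.1, 0, 0, 0, 0, 0, -0.04, 0.1, 0, 0, 0, -0.109, 0.029, 0, 0.1, 0, 0, 0, -0.109, 0.029, 0, 0.1, 0, 0, 0, 0, 0, 0, 0.1, 0, 0, 0, 0, 0, 0.03, 0.1, 0, 0, 0, 0, 0, 0.022, 0.1, 0, 0, 0, 0, 0, 0, 0.1]

```text
time: 10.12
ee_pos: [0.5341, -0.1027, 0.0309]
tcp_rot: [-179.9, -0.0, 95.2]
wrist_force: [0.1, -0.6, -0.8]
opening: 0.0231
```

carry_out:
  increments: [0, 0, 0, 0, 0, 0, 0.1, 0, 0, 0, 0, 0, 0, 0.1]

```text
time: 10.28
ee_pos: [0.5348, -0.1028, 0.0322]
tcp_rot: [-180.0, -0.0, 95.2]
wrist_force: [-0.1, 0.2, -0.4]
opening: 0.0231
```

carry_out:
  increments: [0, 0, 0, -0.0025, 0.002, 0.005, 0.1, 0, 0, 0, 0, 0, 0.005, 0.1, 0, 0, 0, 0, 0, 0.003, 0.1, 0, 0, 0, 0, 0, 0, 0.1, 0, 0, 0, 0, 0, 0, 0.1]

```text
time: 10.7
ee_pos: [0.5357, -0.1037, 0.0299]
tcp_rot: [180.0, -0.0, 95.2]
wrist_force: [-0.6, 2.1, 1.1]
opening: 0.0233
```

carry_out:
  increments: [0, 0, 0, 0, 0, 0.005, 0.1, 0, 0, 0, 0, 0, 0, 0.1, 0, 0, 0, 0, 0, 0, 0.1]

```text
time: 10.95
ee_pos: [0.5357, -0.1038, 0.0289]
tcp_rot: [180.0, -0.0, 95.2]
wrist_force: [-1.5, 1.5, 5.1]
opening: 0.0232
```

Run:
```python
from h import *
for i in range(6):
    k=vision.camera("wrist"); go([.5352,-.1033,.0307],95.2,1)
```

```text
pos [ 0.5357 -0.1038  0.0289] rot [ 1.7997e+02 -1.0000e-02  9.5150e+01] F [0.32 2.03 4.92] op 0.0232 t 11.0
1 rows; total turn deg [ 0.03 -0.01 -0.05] shift mm (start tool axes) [ 0.51 -0.46 -1.81]
per row [ 0.0008 -0.0002 -0.0011] [ 0.0025 -0.0023 -0.009 ]
pos [ 0.5357 -0.1038  0.0289] rot [ 1.7997e+02 -1.0000e-02  9.5150e+01] F [0.67 2.   5.47] op 0.0227 t 11.05
1 rows; total turn deg [ 0.03 -0.01 -0.05] shift mm (start tool axes) [ 0.53 -0.45 -1.81]
per row [ 0.0008 -0.0001 -0.0011] [ 0.0027 -0.0023 -0.0091]
pos [ 0.5357 -0.1038  0.0288] rot [ 1.7997e+02 -1.0000e-02  9.5150e+01] F [-0.65  2.31  5.37] op 0.0232 t 11.1
1 rows; total turn deg [ 0.03 -0.01 -0.05] shift mm (start tool axes) [ 0.5  -0.46 -1.86]
per row [ 0.0007 -0.0002 -0.001 ] [ 0.0025 -0.0023 -0.0093]
pos [ 0.5357 -0.1038  0.0288] rot [ 1.7997e+02 -1.0000e-02  9.5150e+01] F [-0.43  2.75  5.28] op 0.0232 t 11.15
1 rows; total turn deg [ 0.03 -0.01 -0.05] shift mm (start tool axes) [ 0.52 -0.42 -1.89]
per row [ 0.0006 -0.0002 -0.0011] [ 0.0026 -0.0021 -0.0095]
pos [ 0.5357 -0.1038  0.0288] rot [ 1.7997e+02 -1.0000e-02  9.5150e+01] F [1.22 2.9  6.35] op 0.0232 t 11.2
1 rows; total turn deg [ 0.03 -0.01 -0.05] shift mm (start tool axes) [ 0.52 -0.44 -1.92]
per row [ 0.0007 -0.0002 -0.0011] [ 0.0026 -0.0022 -0.0096]
pos [ 0.5357 -0.1038  0.0288] rot [179.97  -0.    95.15] F [0.42 2.1  5.2 ] op 0.0231 t 11.25
1 rows; total turn deg [ 0.03 -0.   -0.05] shift mm (start tool axes) [ 0.54 -0.46 -1.91]
per row [ 0.0007 -0.0001 -0.0011] [ 0.0027 -0.0023 -0.0096]
```

It rests on hole 2 with about 5 N and a side force of about 2 N in y. I'll use the stored depth pictures of the held plug to estimate its shank diameter and axis.

Run:
```python
from h import *
from scipy.optimize import least_squares
for f,t in (("k5",(.5659,-.222,.1166)),("k6",(.5514,-.147,.117))):
    k=dict(np.load(f+".npz")); W=cloud(k)
    m=(abs(W[...,0]-t[0])<.0125)&(abs(W[...,1]-t[1])<.02); zb=t[2]+.0067
    for lo,hi in ((.001,.015),(.002,.008),(.008,.014),(.018,.038)):
        P=W[m&(W[...,2]>zb+lo)&(W[...,2]<zb+hi)][:,:2]-np.array(t[:2])
        if len(P)<20: print(f,lo,len(P));continue
        r=least_squares(lambda q:np.hypot(P[:,0]-q[0],P[:,1]-q[1])-q[2],[0,0,.01],loss="soft_l1",f_scale=.0005)
        print(f,lo,hi,len(P),"x range",P[:,0].min().round(4),P[:,0].max().round(4),np.percentile(P[:,0],[2,98]).round(4),"front y",np.percentile(P[:,1],98).round(4),(r.x*1e3).round(2))
    # silhouette width row by row through the shank
    bot=proj(k,[t[0],t[1]+.01,zb])[0]; print("bottom px",bot)
    im=cv2.cvtColor(k["pixels"],cv2.COLOR_RGB2HSV)
    for v in range(int(bot[1])-6,int(bot[1])+30,3):
        w=W[v,260:380,2]; j=np.nonzero(w>.11)[0]; j=j[(j>15)&(j<105)]
        if len(j): print(v,j.min()+260,j.max()+260,round(float((j.max()-j.min()+1)*np.median(k["depth"][v,260+j])/k["mtx"][0,0]*1e3),2))
```

```text
k5 0.001 0.015 424 x range -0.011 0.0111 [-0.0101  0.0095] front y 0.0111 [ 0.2  -0.41 11.22]
k5 0.002 0.008 202 x range -0.011 0.0108 [-0.0103  0.0097] front y 0.011 [ 0.19 -0.44 11.24]
k5 0.008 0.014 189 x range -0.0103 0.0097 [-0.0096  0.0089] front y 0.0112 [ 0.22 -0.3  11.13]
k5 0.018 0.038 1305 x range -0.0125 0.0125 [-0.0121  0.0119] front y 0.0133 [ 0.48 -2.34 14.26]
bottom px [320.05781268 274.96128243]
277 307 330 11.56
280 304 333 14.18
283 301 336 16.75
286 298 339 19.19
289 298 339 18.59
292 297 340 19.11
295 276 361 36.75
298 276 361 36.05
301 276 362 35.81
k6 0.001 0.015 422 x range -0.0109 0.011 [-0.0101  0.0093] front y 0.0118 [ 0.19  0.38 11.14]
k6 0.002 0.008 207 x range -0.0109 0.011 [-0.0103  0.0096] front y 0.0118 [ 0.22  0.25 11.24]
k6 0.008 0.014 192 x range -0.0104 0.0098 [-0.0095  0.0088] front y 0.0118 [ 0.18  0.57 11.  ]
k6 0.018 0.038 1303 x range -0.0125 0.0125 [-0.0122  0.0118] front y 0.0139 [ 0.48 -1.67 14.28]
bottom px [319.94530892 276.1604458 ]
276 310 327 8.72
279 305 332 13.34
282 302 335 15.92
285 299 338 18.42
288 298 339 18.91
291 297 340 19.23
294 296 341 19.78
297 276 361 36.29
300 276 362 36.09
303 276 363 35.87
```

The shank fits at about 22.4 mm, with silhouette ±11 mm, so this is most likely the 23 mm plug and hole 4 its size. Hole 2 has been felt. Next, set it on hole 3.

carry_out:
  increments: [0, 0, 0, 0, 0, -0.03, 0.1, 0, 0, 0, 0, 0, -0.03, 0.1, 0, 0, 0, -0.107, 0.029, 0, 0.1, 0, 0, 0, -0.107, 0.029, 0, 0.1, 0, 0, 0, 0, 0, 0, 0.1, 0, 0, 0, 0, 0, 0.03, 0.1, 0, 0, 0, 0, 0, 0.015, 0.1, 0, 0, 0, 0, 0, 0, 0.1]

```text
time: 11.92
ee_pos: [0.5501, -0.1449, 0.0306]
tcp_rot: [-179.9, -0.0, 95.2]
wrist_force: [0.0, -1.2, 0.2]
opening: 0.0231
```

carry_out:
  increments: [0, 0, 0, 0, 0, 0, 0.1, 0, 0, 0, 0, 0, 0.005, 0.1, 0, 0, 0, 0, 0, 0.005, 0.1, 0, 0, 0, 0, 0, 0, 0.1, 0, 0, 0, 0, 0, 0, 0.1]

```text
time: 12.33
ee_pos: [0.5509, -0.1451, 0.0299]
tcp_rot: [180.0, -0.0, 95.2]
wrist_force: [-1.3, 2.3, 2.5]
opening: 0.0233
```

carry_out:
  increments: [0, 0, 0, 0, 0, 0.005, 0.1, 0, 0, 0, 0, 0, 0, 0.1, 0, 0, 0, 0, 0, 0, 0.1]

```text
time: 12.58
ee_pos: [0.551, -0.1453, 0.0289]
tcp_rot: [180.0, -0.0, 95.2]
wrist_force: [-1.0, 2.6, 4.9]
opening: 0.0233
```

Rests on hole 3 as well (about 5 N). On to hole 4.

carry_out:
  increments: [0, 0, 0, 0, 0, -0.03, 0.1, 0, 0, 0, 0, 0, -0.03, 0.1, 0, 0, 0, -0.109, 0.031, 0, 0.1, 0, 0, 0, -0.109, 0.031, 0, 0.1, 0, 0, 0, 0, 0, 0, 0.1, 0, 0, 0, 0, 0, 0.03, 0.1, 0, 0, 0, 0, 0, 0.012, 0.1, 0, 0, 0, 0, 0, 0, 0.1]

```text
time: 13.25
ee_pos: [0.5663, -0.1871, 0.031]
tcp_rot: [-179.9, -0.0, 95.2]
wrist_force: [-0.3, 0.1, -1.3]
opening: 0.0228
```

carry_out:
  increments: [0, 0, 0, 0, 0, 0, 0.1, 0, 0, 0, 0, 0, 0, 0.1, 0, 0, 0, 0, 0, 0, 0.1]

```text
time: 13.5
ee_pos: [0.5672, -0.1874, 0.0324]
tcp_rot: [180.0, 0.0, 95.2]
wrist_force: [0.8, 0.6, -1.2]
opening: 0.0229
```

carry_out:
  increments: [0, 0, 0, -0.001, 0, 0.005, 0.1, 0, 0, 0, 0, 0, 0.005, 0.1, 0, 0, 0, 0, 0, 0.005, 0.1, 0, 0, 0, 0, 0, 0, 0.1, 0, 0, 0, 0, 0, 0, 0.1]

```text
time: 13.92
ee_pos: [0.5671, -0.188, 0.0291]
tcp_rot: [-180.0, -0.0, 95.1]
wrist_force: [0.7, 0.6, -0.3]
opening: 0.023
```

No force at a depth where the other holes pushed back, so it is entering. I'll go on down in small steps.

carry_out:
  increments: [0, 0, 0, 0, 0, 0.005, 0.1, 0, 0, 0, 0, 0, 0.005, 0.1, 0, 0, 0, 0, 0, 0.005, 0.1, 0, 0, 0, 0, 0, 0.005, 0.1, 0, 0, 0, 0, 0, 0, 0.1]

```text
time: 14.33
ee_pos: [0.567, -0.1879, 0.0249]
tcp_rot: [-180.0, -0.0, 95.1]
wrist_force: [-0.7, 0.6, -0.8]
opening: 0.0233
```

carry_out:
  increments: [0, 0, 0, 0, 0, 0.01, 0.1, 0, 0, 0, 0, 0, 0.01, 0.1, 0, 0, 0, 0, 0, 0.01, 0.1, 0, 0, 0, 0, 0, 0.008, 0.1, 0, 0, 0, 0, 0, 0, 0.1]

```text
time: 14.75
ee_pos: [0.5669, -0.1879, 0.017]
tcp_rot: [-180.0, -0.0, 95.1]
wrist_force: [-0.0, -0.4, -0.3]
opening: 0.0229
```

carry_out:
  increments: [0, 0, 0, 0, 0, 0.005, 0.1, 0, 0, 0, 0, 0, 0.005, 0.1, 0, 0, 0, 0, 0, 0, 0.1, 0, 0, 0, 0, 0, 0, 0.1]

```text
time: 15.08
ee_pos: [0.5671, -0.188, 0.0156]
tcp_rot: [-180.0, -0.0, 95.2]
wrist_force: [0.2, -0.2, -1.2]
opening: 0.0228
```

carry_out:
  increments: [0, 0, 0, 0, 0, 0.005, 0.1, 0, 0, 0, 0, 0, 0.003, 0.1, 0, 0, 0, 0, 0, 0, 0.1, 0, 0, 0, 0, 0, 0, 0.1]

```text
time: 15.42
ee_pos: [0.5673, -0.188, 0.0143]
tcp_rot: [180.0, 0.0, 95.1]
wrist_force: [-0.0, 0.7, 1.4]
opening: 0.0232
```

The shoulder is touching (about 1.4 N at the expected depth). Release, rise and look.

carry_out:
  increments: [0, 0, 0, 0, 0, 0, 0.35, 0, 0, 0, 0, 0, 0, 0.5, 0, 0, 0, 0, 0, 0, 0.6, 0, 0, 0, 0, 0, 0, 0.6, 0, 0, 0, 0, 0, -0.08, 0.6, 0, 0, 0, 0, 0, -0.15, 0.6, 0, 0, 0, 0, 0, -0.15, 0.6, 0, 0, 0, 0, 0, -0.15, 0.6]

```text
time: 16.08
ee_pos: [0.5668, -0.1878, 0.121]
tcp_rot: [-180.0, -0.0, 95.1]
wrist_force: [0.4, -0.6, -0.2]
opening: 0.0511
```

carry_out:
  increments: [0, 0, 0, -0.15, 0, 0, 0.6, 0, 0, 0, 0, 0, 0, 0.6, 0, 0, 0, 0, 0, 0, 0.6]

```text
time: 16.33
ee_pos: [0.5699, -0.2187, 0.1201]
tcp_rot: [180.0, 0.0, 95.1]
wrist_force: [-0.1, 0.7, 0.0]
opening: 0.0513
```

Run:
```python
from h import *
go([.567,-.188,.12],95.1)
k=vision.camera("wrist"); save(k,"w7"); W=cloud(k)
m=(W[...,2]>.055)&(W[...,2]<.07)&(abs(W[...,0]-.567)<.025)&(abs(W[...,1]+.188)<.025)
P=W[m]; print(len(P),"top z",np.median(P[:,2]),P[:,2].std(),cv2.minAreaRect((P[:,:2]*1000).astype(np.float32)))
A=np.c_[P[:,:2]-P[:,:2].mean(0),np.ones(len(P))]; print("tilt",np.linalg.lstsq(A,P[:,2],rcond=None)[0])
b=W[(abs(W[...,2]-.038)<.004)&(np.hypot(W[...,0]-.551,W[...,1]+.146)<.03)]; print("bar z",np.median(b[:,2]))
t=vision.camera("top")
print([(np.round(r["point"],4).tolist(),round(r["confidence"],2)) for r in vision.look_for(t,"plug_a")])
```

```text
pos [ 0.5699 -0.2187  0.1201] rot [1.7998e+02 1.0000e-02 9.5070e+01] F [-0.13  0.7   0.  ] op 0.0513 t 16.3333
1 rows; total turn deg [ 0.02  0.01 -0.03] shift mm (start tool axes) [30.87 -0.21  0.08]
per row [ 0.0005  0.0002 -0.0008] [ 0.1544 -0.0011  0.0004]
1241 top z 0.06266162972635403 0.0012146675779969955 ((567.4615478515625, -188.08624267578125), (23.93286895751953, 27.008981704711914), 5.268703460693359)
tilt [-0.00134201 -0.04411633  0.06251184]
bar z 0.038436166676757116
[([0.442, 0.3929, 0.0425], 0.51)]
```

View pics/w7.png

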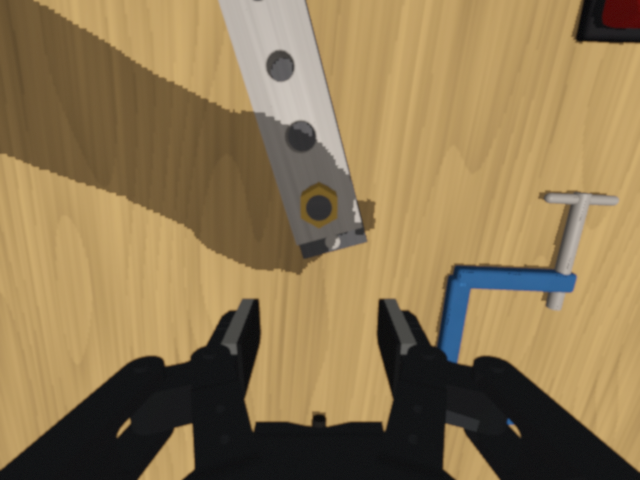

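The last view shows the plug at (319,207) seated in hole 4, upright and let go. Its top is 24.2 mm above the bar (the head is 24 mm tall), its centre is at (.5675,-.1881), and the fingers are clear. Handing in.

```bash
python3 -c "
from h import *
print(ticket.job_done())"
```

```text
the job is handed in; nothing more can be done
None
```

The plug from the pad is the 23 mm one. It now sits fully home in hole 4 of the gauge, let go of, and the job is handed in at about 16 s.

**Gauging:** I tried it in order. It rested on holes 1, 2 and 3 at about 5 N each time, then entered hole 4 with no noticeable force until the shoulder touched at about 1.4 N. The depth picture of the shank also gave about 22.4 mm. I did not do a separate search on holes 2 and 3. That it was too big for them rests on the force, the shank measurement and the free entry into hole 4.

**Last checks:**
- The plug's top is 24.2 mm above the bar, against a 24 mm head, so the shoulder is down.
- The head's centre is within about 0.3 mm of the measured hole centre.
- The fitted tilt of the top face is about 0.04 rad, probably partly depth noise.
- The fingers are well clear of everything.

**What disagreed:**
- **First grasp:** it closed on nothing, without disturbing the plug. By the depth images the fingertips stand about 28 mm higher than the reported TCP, so I went 26 mm lower and it held.
- **Tray check:** the final top picture reported only one tray plug, and the plug in the gauge was not listed. I never went near the tray, but I did not confirm its second plug.

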